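# Shut off one air line in the bench air box

### The job

The bench air box has a loose cover lying over its two valves. Push the cover along the box by its rib, without lifting it, as far as it goes towards the gauge end, so that both valves lie open to view; then push the valve handle that carries the round disc clockwise until it is fully shut, across its pipe. Leave the cover there and the plain handle open as it is, and do not disturb the bottle, the jar, the mug or the spool.

Things in the scene. Friction and masses are not known exactly. Their poses are not given: they have to be found in the camera images.
- air_box: Fixed grey box, 182 mm (x) by 611 mm (y, -335 to 276), 90 mm high. Origin: on the table under the seam of valve bay and deck; z up. Open bay: y 0 to 260, x -75 to 75 mm inside, floor at height 5 mm. Deck: y below 0, top at height 74 mm. Side rails along y (tops at height 78 mm) carry the cover between guide lips 90 mm high; a 90 mm lip closes the +y end.
- stop (a point): Top edge of the solid block, 92 mm high, at the box's -y end: the middle of the face that stops the cover, 277 mm along the box's -y from its origin. On the block lies the round pressure gauge, 48 mm across, up to height 103 mm.
- cover: Loose flat aluminium cover on the rails, 166 (x) by 280 (y) by 6 mm, 0.3 to 0.5 kg. Origin: centre of its underside, at height 78 mm; axes as the box's. It starts over the valve bay, origin at y 90 to 125 mm in the box. Pushed along the box's -y (a few newtons) it slides over the deck until it meets the end block, origin then at y = -137 mm.
- cover_rib (a point): Centre of the upright black rib across the middle of the cover: 90 mm long along x, 10 mm thick along y, from 84 to 108 mm above the table. This point is 12 mm above the cover's top face.
- marked_spindle (a point): Top of the turning axis of the valve with the disc, level with the handle bar's top, at height 64 mm; axes as the box's. The valves stand 28 mm along the box's x, at 85 and 190 mm along its y; which is where changes. Under each, a pipe runs along x (top at height 35 mm); the brass body under the handle reaches 40 mm.
- marked_end (a point): Top of the marked handle 44 mm from its axis, height 64 mm, under the disc's centre. The handle is a flat steel bar 12 mm wide, 10 mm thick (heights 54 to 64 mm), reaching 58 mm from the axis; the disc, same steel, 28 mm across, 5 mm thick, lies on it here (64 to 69 mm) and juts 8 mm out either side.
- marked_handle (a joint): Angle of the handle with the disc, rad. 0: open, pointing along the box's -x, along its pipe. Grows clockwise seen from above. 1.571: fully shut at its stop, pointing along the box's +y, across its pipe. Starts at 0 to 0.3, stays where it is left; pushing it near the disc takes about 5 N.
- plain_end (a point): The same point of the other valve's handle, which is an equal bar without a disc.
- plain_handle (a joint): Angle of the plain handle, rad, counted in the same way; it starts between 0 and 0.1 (open).
- bottle: Grey plastic bottle, 52 mm across, 120 mm high, standing beyond the bay end of the box; origin at the centre of its underside.
- jar: Amber glass jar with a steel cap, 56 mm across, 70 mm high, standing beyond the deck on the box's +x side; origin at the centre of its underside.
- mug: White mug, 76 mm across, 85 mm high, standing beyond the gauge end of the box; origin at the centre of its underside.
- spool: Small spool of orange filament lying flat, 90 mm across, 46 mm high, beyond the bay on the box's +x side; origin at the centre of its underside.

How it is judged:
By the outcome, as a careful person would: the job done as asked, in the order asked, and still so for the second after the job is handed in, with the robot touching nothing.
It also fails if it takes over 48 s, if anything falls off the work surface, if the arm or the gripper's body presses on something with over 40 N, if the wrist force passes 120 N, or if a joint passes its speed limit or range.

### The arm

A 6-joint arm with a two-finger parallel gripper is mounted at the origin on the work surface. World frame = base frame: x ahead of the robot, y to its left, z up, the work surface at z = 0. Lengths are in m, angles in degrees, forces in N, time in s.
With the tool pointing down it reaches from about 0.4 to 0.825 m from the base axis. Payload 7 kg.
Tool frame: the origin (TCP) lies on the centre line of the jaws, within the pads' length; the fingertips stand 11 mm ahead of it and the grasp point (between the pads) lies 8 mm behind it; z points along the fingers, y is the line along which they close (so a half turn about z gives the same grasp; the last joint's range is limited). The gripper opens to 88 mm and grips with 3 to 60 N. Pads are 19 mm wide; open, the fingers measure 130 mm over their backs; the gripper's body (78 mm by 193 mm) begins 47 mm behind the grasp point.
Start: joints at [82.454, 20.546, 0.682, 0, -70.136, -16.507], TCP at [0.275, 0.616, 0.238] pointing down, gripper open.
Joint ranges: [-176.03, 176.03], [-82.01, 121.73], [-58.28, 71.71], [-173.87, 95.51], [-174.79, -0.11], [-173.66, 173.66]. Speed limits (degrees/s): [136.94, 136.94, 172.46, 180, 180, 180].

### API

Orientations are given as [roll, pitch, yaw] about the fixed x, y, z axes, in that order (R = Rz(yaw) Ry(pitch) Rx(roll)).
In Python, from plant import r, capture, camera_model, job gives the robot as it stands.
- The arm moves only by the tool drive_tool, never from a script. Its argument "increments" is a list that holds one entry, the list of rows, each a list of 5 numbers: the gripper's target within -1 to 1 (fully open at 1, half-way at 0, shut at -1), then the shift along the tool's x, y, z scaled (see below), then the turn about the tool's z scaled (see below). In form: [[[gripper, tx, ty, tz, roll], ...]]. A call has 1 to 5 rows; each row is the pose to reach, as a shift and turn from the pose commanded when the call began, along the tool's axes at that moment, turning the shorter way round; what a row does not reach only later rows make up. The controller multiplies each number of a shift by 120 mm and each number of a turn by 360 degrees. A row lasts 1/8 s, in which the tool goes at most 62.5 mm and 10.7 degrees, less where a joint would pass 70% of its speed; a pose out of reach is approached as far as the arm can. A call with a number of a shift or a turn outside -1 to 1 is refused whole. A call with a gripper value outside its range is refused whole. The fingers move at their own pace and stop on an object; "squeeze" is the grip in N (left out, the last holds). Time passes only in rows, so rows that repeat a pose let the fingers close. It gives the time, the measured TCP pose, the force, the opening and the grip force at its end, in the units of the state.
- r.get_state(): the state, without advancing time (a new reading comes with each control period).
- capture(name): name is "side" or "top" or "wrist"; returns the picture (480x640x3 uint8, red, green, blue); there is no depth.
- camera_model(name): a dict with "camera_matrix" (3x3 intrinsics, pixels), "k1" (the pictures are not rectified: a ray, as slopes to the right and down, at radius r is drawn at 1 + k1 r^2 times it, then the intrinsics apply), "rvec" (rotation vector, rad) and "tvec" (3), from world to camera coordinates, as OpenCV has them. Camera axes: x right, y down, z forward; pixel columns grow to the right and rows downward; lengths in m; the calibration is good to about 2 mm. A picture is of the moment at which its call begins: read the wrist's pose just before it. camera_model takes no time and is no camera call; for the wrist camera it gives the pose at the moment of the call.
- job.close_job(): hands the job in; it is judged then, once.
The state is a dict: "time_s": time; "joints": joint angles; "qd": joint speeds; "joint_torque": joint torques, N m; "tcp_pos": TCP position; "eef_rot": TCP orientation; "contact_force": force on the tool from outside, world axes, zero at the start; "moment": the same for the moment, N m; "gripper_width": finger opening in m; "gripper_force": force on a finger pad.
Only numpy, scipy, OpenCV 4.12 (cv2) and the standard library are available. Lean on these libraries where they do the work, as an engineer would, in place of code of your own. Each camera call takes 0.05 s, during which the arm holds its last target. There are 200 camera calls.

## Working session

There is one attempt and no reset: what is moved stays moved. The work goes in short steps, Python scripts to look and compute and a tool call to move; the robot and the scene stay as the last step left them, time stands still between calls to the robot, and variables do not carry over. Pictures are saved under pics/ and viewed, at most 10 in all, crops included, and the job is handed in when it is done.

Besides the shell and the picture viewer there is one more tool, called after "Request:" as a command line: name --argument value ..., lists and objects as JSON in quotes. drive_tool: Moves the arm, as the interface text tells. Its arguments: {"type":"object","properties":{"increments":{"type":"array"},"squeeze":{"type":"number"}},"required":["increments"]}

```bash
mkdir -p pics; ls; python3 - <<'E'
from plant import r,capture,camera_model
import cv2
print(r.get_state())
for n in("top","side"):
    cv2.imwrite(f"pics/{n}0.png",capture(n)[:,:,::-1]); print(n,camera_model(n))
E
```

```text
pics
{'time_s': 0.0, 'joints': array([ 8.24517750e+01,  2.05910945e+01,  6.34727873e-01, -2.05092453e-02,
       -7.01339795e+01, -1.65079719e+01]), 'qd': array([-0.05059752,  0.03814362, -0.01820828,  0.10441692,  0.01008135,
       -0.08465567]), 'joint_torque': array([ 2.21019204e-04, -5.82716596e+01,  2.93053347e+01,  6.99751407e+00,
        6.99750308e-03, -1.34531742e-04]), 'tcp_pos': array([0.2749717 , 0.61595737, 0.23663252]), 'eef_rot': array([ 1.79907899e+02, -7.18896733e-03, -2.40631758e+01]), 'contact_force': array([-1.05718697,  0.13969054, -0.43966843]), 'moment': array([-0.06417976,  0.00936685,  0.031899  ]), 'gripper_force': 0.0, 'gripper_width': 0.08766454949978389}
top {'camera_matrix': array([[600.39471625,   0.        , 315.90693004],
       [  0.        , 600.39471625, 236.86917162],
       [  0.        ,   0.        ,   1.        ]]), 'k1': -0.19069326056975908, 'rvec': array([ 2.11811407, -2.14054634,  0.15198342]), 'tvec': array([0.02633868, 0.61481135, 1.36473685])}
side {'camera_matrix': array([[573.33619614,   0.        , 321.16092007],
       [  0.        , 573.33619614, 236.96652004],
       [  0.        ,   0.        ,   1.        ]]), 'k1': 0.029190187348093276, 'rvec': array([ 2.01357126, -0.69624044,  0.43197696]), 'tvec': array([-0.47517404,  0.24871719,  1.17134916])}
```

View pics/top0.png

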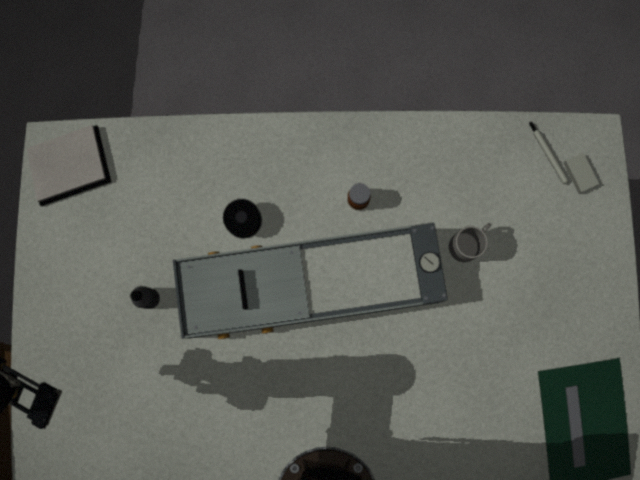

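View pics/side0.png

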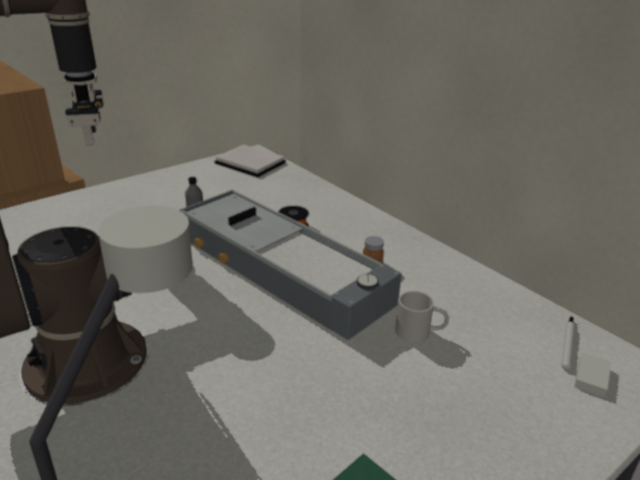

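The top view shows the box with its bay end at left (corners about (175,261) and (183,338)) and its gauge end at right ((434,223) and (445,302)). The rib is at about (243,290). The bottle, spool, jar and mug are at (145,297), (242,218), (359,196) and (469,243). I'll fit the box pose from these.

```bash
cat > h.py <<'E'
import numpy as np,cv2
from plant import r,capture,camera_model
from scipy.optimize import least_squares
def ray(m,uv):
    K=m["camera_matrix"];d=np.array([m["k1"],0,0,0,0.])
    # r^2 model = OpenCV k1
    p=cv2.undistortPoints(np.array([[uv]],float),K,d)[0,0]
    R=cv2.Rodrigues(np.array(m["rvec"]))[0];c=-R.T@m["tvec"]
    return c,R.T@np.array([p[0],p[1],1])
def at(m,uv,z):
    c,d=ray(m,uv);return c+d*(z-c[2])/d[2]
def proj(m,P):
    return cv2.projectPoints(np.array(P,float).reshape(-1,1,3),np.array(m["rvec"]),np.array(m["tvec"]),m["camera_matrix"],np.array([m["k1"],0,0,0,0.]))[0].reshape(-1,2)
def b2w(b,P):
    P=np.atleast_2d(np.array(P,float));c,s=np.cos(b[2]),np.sin(b[2])
    return np.c_[b[0]+c*P[:,0]-s*P[:,1],b[1]+s*P[:,0]+c*P[:,1],P[:,2]]
E
python3 - <<'E'
from h import *
m=camera_model("top")
px=np.array([[175,261],[183,338],[434,223],[445,302],[430,262]],float)
P=np.array([[91,276,90],[-91,276,90],[91,-335,92],[-91,-335,92],[0,-306,103]])/1e3
w=np.array([at(m,p,z) for p,z in zip(px,P[:,2])]);print(w.round(3))
f=lambda b:(proj(m,b2w(b,P[:4]))-px[:4]).ravel()
s=least_squares(f,[.55,0,.1]);print(s.x,s.fun.round(1),np.degrees(s.x[2]))
for n,p,z in(("rib",(243,290),.1),("bottle",(145,297),.06),("spool",(242,218),.046),("jar",(359,190),.07),("mug",(469,243),.085)):
    q=at(m,p,z);d=q[:2]-s.x[:2];t=s.x[2];print(n,q.round(3),(np.array([[np.cos(t),np.sin(t)],[-np.sin(t),np.cos(t)]])@d).round(3))
I=capture("top")
C=cv2.resize(I[205:355,120:320],None,fx=4,fy=4,interpolation=cv2.INTER_CUBIC)[:,:,::-1]
D=cv2.resize(I[205:355,290:490],None,fx=4,fy=4,interpolation=cv2.INTER_CUBIC)[:,:,::-1]
cv2.imwrite("pics/c1.png",C);
g=cv2.resize(np.vstack([I[215:345,160:320],I[215:345,300:460]]),None,fx=2.3,fy=2.3)
E
```

```text
[[ 0.556  0.345  0.09 ]
 [ 0.38   0.323  0.09 ]
 [ 0.637 -0.253  0.092]
 [ 0.455 -0.271  0.092]
 [ 0.546 -0.238  0.103]]
[0.50339915 0.0652517  0.12935457] [-2.4 -0.8 -1.8  0.9  0.9  0.2  3.1 -0.4] 7.411470982343358
rib [0.488 0.184 0.1  ] [-0.    0.12]
bottle [0.475 0.424 0.06 ] [0.018 0.359]
spool [0.663 0.196 0.046] [0.176 0.109]
jar [ 0.722 -0.083  0.07 ] [ 0.198 -0.175]
mug [ 0.591 -0.334  0.085] [ 0.035 -0.408]
```

View pics/c1.png

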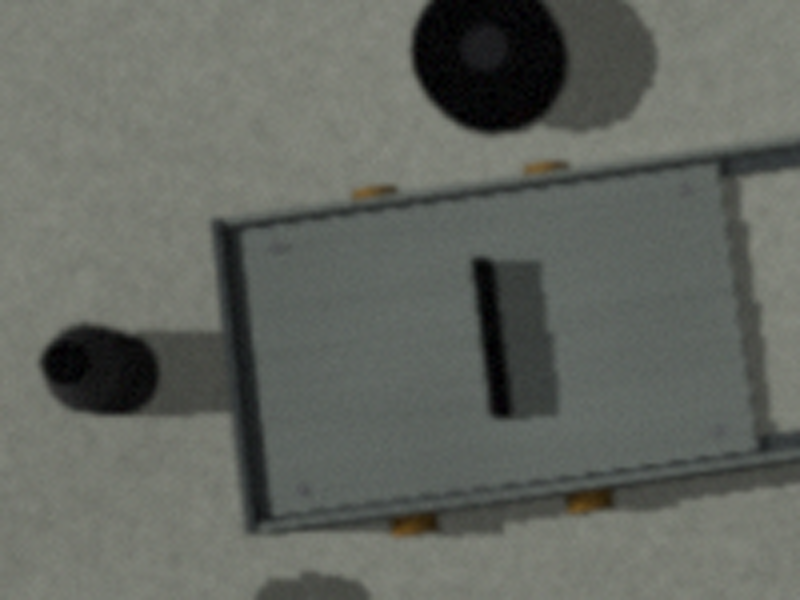

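The crop puts the bay corners at (173.2,260.5) and (182.5,338), and the rib top centred at about (243,289.5). I'll refit with those and plan the first move.

```bash
cat >> h.py <<'E'
def plan(b,bx,by,z,yaw_box=None):
    """increments (scaled tx,ty,tz,turn) from present pose to box-frame point; yaw_box: world yaw wanted"""
    s=r.get_state();p=s["tcp_pos"];y=np.radians(s["eef_rot"][2])
    t=b2w(b,[[bx,by,z]])[0];d=t-p
    out=np.array([np.cos(y)*d[0]+np.sin(y)*d[1],np.sin(y)*d[0]-np.cos(y)*d[1],-d[2]])/.12
    tr=0 if yaw_box is None else -((yaw_box-s["eef_rot"][2]+180)%360-180)/360
    print("target",t.round(3),"inc",out.round(3),"turn",round(tr,4))
def tobox(b,w):
    d=np.array(w[:2])-b[:2];c,s=np.cos(b[2]),np.sin(b[2]);return np.array([c*d[0]+s*d[1],-s*d[0]+c*d[1]])
E
python3 - <<'E'
from h import *
m=camera_model("top")
px=np.array([[173,260.5],[182.3,337.8],[434,223],[445,302],[430,262]],float)
P=np.array([[91,276,90],[-91,276,90],[91,-335,92],[-91,-335,92],[0,-306,103]])/1e3
f=lambda b:(proj(m,b2w(b,P))-px).ravel()
s=least_squares(f,[.55,0,.1],loss="soft_l1");b=s.x;print(b,f(b).round(1))
np.save("b.npy",b);print("rib",tobox(b,at(m,(242.7,289.3),.108)))
print("gauge",tobox(b,at(m,(430,262),.1)))
plan(b,0,.165,.19,np.degrees(b[2])-90)
E
```

```text
[0.50415804 0.0657604  0.12975119] [-0.6 -0.6 -1.3  0.8  0.7 -0.2  2.9 -0.8 -0.2  0.9]
rib [-0.00015681  0.11923063]
gauge [ 0.00222418 -0.30746435]
target [0.483 0.229 0.19 ] inc [2.895 2.237 0.391] turn 0.1625
```

Request:
drive_tool --increments '[[[-1,0.4,0.3,0,0],[-1,0.8,0.6,0,0],[-1,0.965,0.745,0,0]]]'

```text
time_s: 0.52
tcp_pos: [0.3453, 0.485, 0.2376]
eef_rot: [180.0, 0.0, -24.1]
contact_force: [0.1, -0.2, 0.6]
gripper_width: 0.0631
gripper_force: 0.0
```

Request:
drive_tool --increments '[[[-1,0.4,0.3,0,0],[-1,0.8,0.6,0,0],[-1,0.965,0.745,0,0]]]'

```text
time_s: 0.9
tcp_pos: [0.4146, 0.3565, 0.2377]
eef_rot: [-180.0, 0.0, -24.1]
contact_force: [1.1, 0.5, 0.2]
gripper_width: 0.0332
gripper_force: 0.0
```

Request:
drive_tool --increments '[[[-1,0.4,0.3,0,0.03],[-1,0.8,0.6,0,0.06],[-1,0.965,0.745,0.2,0.09],[-1,0.965,0.745,0.39,0.12],[-1,0.965,0.745,0.39,0.15]]]'

```text
time_s: 1.52
tcp_pos: [0.4824, 0.2288, 0.1888]
eef_rot: [179.8, -0.1, -78.2]
contact_force: [0.5, 0.4, 1.2]
gripper_width: 0.0004
gripper_force: 0.0
```

```bash
python3 - <<'E'
from h import *
b=np.load("b.npy");s=r.get_state();print(s["time_s"],s["tcp_pos"],tobox(b,s["tcp_pos"]),s["eef_rot"],s["gripper_width"])
plan(b,0,.165,.104,np.degrees(b[2])-90)
cv2.imwrite("pics/w1.png",capture("wrist")[:,:,::-1])
E
```

```text
1.525 [0.48236296 0.22879917 0.18877883] [-0.00051671  0.1644883 ] [ 1.79823258e+02 -8.12584749e-02 -7.82011085e+01] 0.0003605688894038871
target [0.483 0.229 0.104] inc [-0.004 -0.005  0.706] turn 0.0121
```

View pics/w1.png

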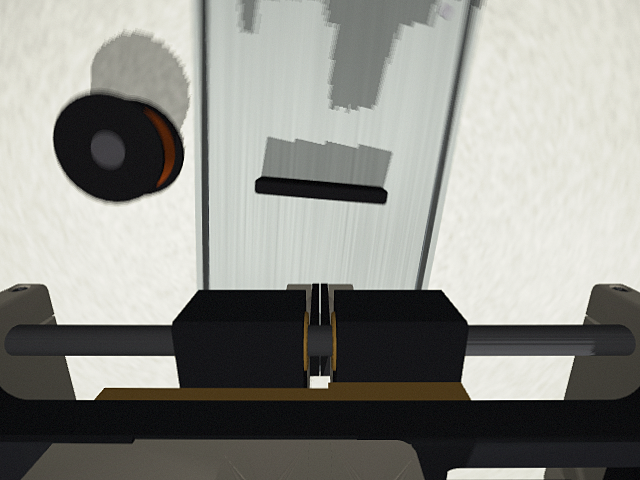

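The wrist view shows the rib at about (320,190), ahead of the closed fingers, so they stand on its bay side. I'll descend and then push.

Request:
drive_tool --increments '[[[-1,0,0,0.35,0.012],[-1,0,0,0.6,0.012],[-1,0,0,0.715,0.012],[-1,0,0,0.715,0.012]]]'

```text
time_s: 2.08
tcp_pos: [0.483, 0.2299, 0.1046]
eef_rot: [179.9, -0.1, -82.0]
contact_force: [0.8, 0.0, 1.1]
gripper_width: 0.0006
gripper_force: 0.0
```

```bash
python3 - <<'E'
from h import *
b=np.load("b.npy");s=r.get_state();print(s["tcp_pos"],tobox(b,s["tcp_pos"]),s["eef_rot"],s["contact_force"])
plan(b,0,-.12,.103,np.degrees(b[2])-90)
E
```

```text
[0.4829536  0.22989322 0.10459296] [0.00021052 0.16549673] [ 1.79945148e+02 -5.41409060e-02 -8.19875078e+01] [0.81069516 0.02887801 1.11516087]
target [ 0.52  -0.053  0.103] inc [2.379 0.026 0.013] turn 0.0016
```

Request:
drive_tool --increments '[[[-1,0.12,0,0,0],[-1,0.22,0,0,0],[-1,0.32,0,0,0],[-1,0.44,0.005,0,0],[-1,0.56,0.005,0,0]]]'

```text
time_s: 2.7
tcp_pos: [0.4923, 0.1628, 0.1056]
eef_rot: [-179.9, 0.1, -82.1]
contact_force: [-0.9, 3.7, 3.3]
gripper_width: 0.0005
gripper_force: 1.9
```

Request:
drive_tool --increments '[[[-1,0.13,0,0,0],[-1,0.26,0,0,0],[-1,0.4,0,0,0],[-1,0.54,0.005,0,0],[-1,0.68,0.005,0,0]]]'

```text
time_s: 3.32
tcp_pos: [0.5023, 0.0811, 0.1049]
eef_rot: [180.0, -0.0, -82.1]
contact_force: [-0.7, 3.1, 2.2]
gripper_width: 0.0001
gripper_force: 1.9
```

Request:
drive_tool --increments '[[[-1,0.14,0,0,0],[-1,0.28,0,0,0],[-1,0.42,0,0,0],[-1,0.55,0.005,0,0],[-1,0.65,0.005,0,0]]]'

```text
time_s: 3.95
tcp_pos: [0.5123, 0.0038, 0.1049]
eef_rot: [180.0, -0.0, -82.1]
contact_force: [-0.8, 3.6, 2.0]
gripper_width: 0.0004
gripper_force: 1.7
```

```bash
python3 - <<'E'
from h import *
b=np.load("b.npy");s=r.get_state();print(s["tcp_pos"],tobox(b,s["tcp_pos"]),s["eef_rot"],s["contact_force"])
plan(b,0,-.122,.103,np.degrees(b[2])-90)
m=camera_model("top");I=capture("top");cv2.imwrite("pics/t2.png",cv2.resize(I[195:345,160:360],None,fx=4,fy=4,interpolation=cv2.INTER_CUBIC)[:,:,::-1])
E
```

```text
[0.51234175 0.00383016 0.10486409] [ 0.00010192 -0.06246853] [ 1.79974746e+02 -2.18876452e-03 -8.21191614e+01] [-0.79893782  3.56717654  2.04972775]
target [ 0.52  -0.055  0.103] inc [0.496 0.005 0.016] turn 0.0012
```

View pics/t2.png

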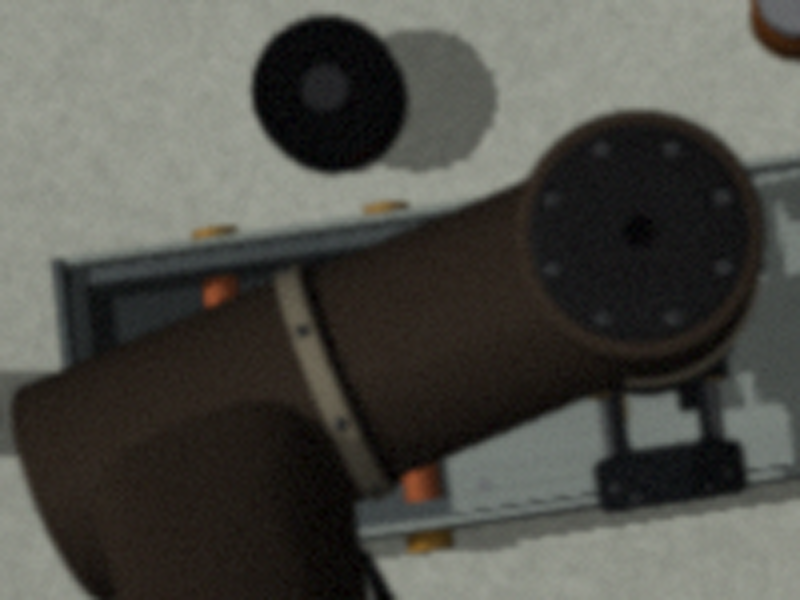

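The top view shows the arm over the bay, and the cover has moved along with about 3.6 N of push. I'll continue slowly to the stop.

Request:
drive_tool --increments '[[[-1,0.12,0,0,0],[-1,0.24,0,0,0],[-1,0.34,0,0.005,0],[-1,0.42,0.005,0.01,0],[-1,0.46,0.005,0.01,0]]]'

```text
time_s: 4.62
tcp_pos: [0.5196, -0.0504, 0.1038]
eef_rot: [-180.0, 0.0, -82.1]
contact_force: [0.1, 3.2, 2.3]
gripper_width: 0.0003
gripper_force: 1.9
```

Request:
drive_tool --increments '[[[-1,0.01,0,0,0],[-1,0.02,0,0,0],[-1,0.03,0,0,0]]]'

```text
time_s: 5.0
tcp_pos: [0.52, -0.0532, 0.1038]
eef_rot: [180.0, 0.0, -82.1]
contact_force: [-0.9, 3.6, 2.6]
gripper_width: 0.0003
gripper_force: 1.9
```

Request:
drive_tool --increments '[[[-1,0.01,0,0,0],[-1,0.02,0,0,0],[-1,0.02,0,0,0]]]'

```text
time_s: 5.38
tcp_pos: [0.5203, -0.0557, 0.1038]
eef_rot: [-180.0, 0.0, -82.1]
contact_force: [-0.9, 3.6, 2.9]
gripper_width: 0.0003
gripper_force: 2.1
```

Request:
drive_tool --increments '[[[-1,0.01,0,0,0],[-1,0.02,0,0,0],[-1,0.03,0,0,0]]]'

```text
time_s: 5.75
tcp_pos: [0.5212, -0.0563, 0.1039]
eef_rot: [-179.9, 0.2, -82.1]
contact_force: [-6.4, 28.7, 8.4]
gripper_width: 0.0008
gripper_force: 14.5
```

Request:
drive_tool --increments '[[[-1,0.01,0,0,0],[-1,0.02,0,0,0],[-1,0.02,0,0,0]]]'

```text
time_s: 6.12
tcp_pos: [0.5213, -0.0564, 0.1039]
eef_rot: [-179.8, 0.4, -82.1]
contact_force: [-8.4, 38.1, 11.1]
gripper_width: 0.0004
gripper_force: 19.4
```

Force rises to about 38 N at the stop, so the cover is home. I'll back off, rise, and go back over the bay to look.

Request:
drive_tool --increments '[[[-1,-0.12,0,0,0],[-1,-0.24,0,-0.05,0],[-1,-0.4,0,-0.3,0],[-1,-0.7,0,-0.7,0],[-1,-1,0,-1,0]]]'

```text
time_s: 6.75
tcp_pos: [0.5045, 0.0576, 0.2259]
eef_rot: [-179.9, -0.0, -82.1]
contact_force: [0.4, 0.4, 0.1]
gripper_width: 0.0007
gripper_force: 0.0
```

Request:
drive_tool --increments '[[[-1,-0.4,0,-0.1,0],[-1,-0.8,0,-0.2,0],[-1,-1,0,-0.2,0]]]'

```text
time_s: 7.12
tcp_pos: [0.488, 0.1779, 0.2491]
eef_rot: [-179.9, 0.0, -82.0]
contact_force: [0.4, 0.5, 0.3]
gripper_width: 0.0006
gripper_force: 0.0
```

Request:
drive_tool --increments '[[[-1,-0.4,0,0,0],[-1,-0.8,0,0,0],[-1,-0.9,0,0,0],[-1,-0.9,0,0,0]]]'

```text
time_s: 7.62
tcp_pos: [0.4729, 0.2831, 0.2475]
eef_rot: [180.0, -0.1, -82.0]
contact_force: [-0.7, -0.5, 0.2]
gripper_width: 0.0002
gripper_force: 0.0
```

```bash
python3 - <<'E'
from h import *
b=np.load("b.npy");s=r.get_state();print(s["time_s"],s["tcp_pos"],tobox(b,s["tcp_pos"]),s["eef_rot"],s["contact_force"])
m=camera_model("wrist");np.save("m2.npy",m,allow_pickle=True);I=capture("wrist")
for y in(.085,.19):print(proj(m,b2w(b,[[.028,y,.064],[-.016,y,.064]])).round(1).tolist())
cv2.imwrite("pics/w2.png",I[:,:,::-1])
E
```

```text
7.625 [0.47292355 0.28307712 0.24749983] [-0.00285389  0.21953133] [ 1.79964517e+02 -6.17808920e-02 -8.20268508e+01] [-0.70570844 -0.50454922  0.16868006]
[[286.0, 73.0], [335.6, 73.6]]
[[287.9, 191.6], [333.1, 192.0]]
```

View pics/w2.png

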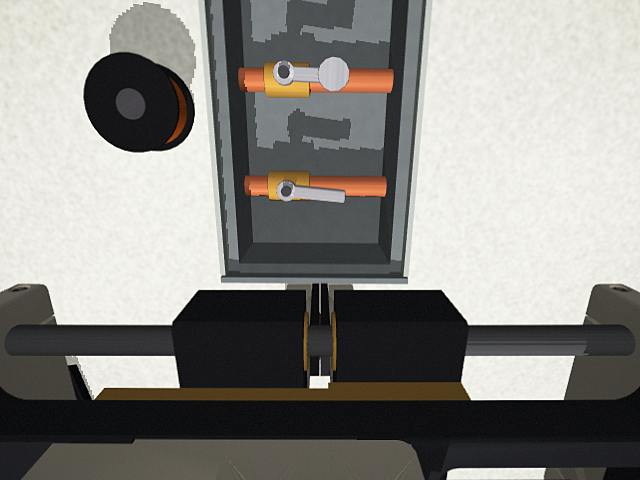

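The wrist view shows both valves open to view. The disc handle is at y=85 (spindle (285,72), disc (334,73.5)) and the plain handle is at y=190, nearly along its pipe. I'll go above the point on the gauge side of the disc.

```bash
python3 - <<'E'
from h import *
b=np.load("b.npy");m=np.load("m2.npy",allow_pickle=True).item()
S=tobox(b,at(m,(285,72),.066));D=tobox(b,at(m,(334,73.5),.069));print("S",S,"D",D,np.degrees(np.arctan2(D[1]-S[1],S[0]-D[0])),np.hypot(*(D-S)))
plan(b,-.016,.042,.13,np.degrees(b[2])-90)
for d in np.radians([8,16,24,32,40]):print(((-.044*np.sin(d)+.0235*(np.cos(d)-1))/.12).round(3),((.044*(np.cos(d)-1)+.0235*np.sin(d))/.12).round(3),round(d/2/np.pi,4))
E
```

```text
S [0.02866435 0.08455749] D [-0.01435255  0.08582934] 1.693532276672928 0.043035692166128146
target [0.483 0.105 0.13 ] inc [1.473 0.123 0.98 ] turn 0.0014
-0.053 0.024 0.0222
-0.109 0.04 0.0444
-0.166 0.048 0.0667
-0.224 0.048 0.0889
-0.282 0.04 0.1111
```

Request:
drive_tool --increments '[[[-1,0.35,0.03,0,0],[-1,0.7,0.06,0.2,0],[-1,0.98,0.1,0.5,0]]]'

```text
time_s: 8.05
tcp_pos: [0.478, 0.1625, 0.1883]
eef_rot: [-179.8, 0.1, -82.2]
contact_force: [1.7, -0.5, 0.3]
gripper_width: -0.0
gripper_force: 0.0
```

Request:
drive_tool --increments '[[[-1,0.3,0.02,0.2,0],[-1,0.49,0.02,0.48,0],[-1,0.49,0.02,0.48,0]]]'

```text
time_s: 8.43
tcp_pos: [0.4815, 0.1028, 0.1283]
eef_rot: [179.8, -0.1, -82.3]
contact_force: [0.1, 0.8, 0.7]
gripper_width: 0.0007
gripper_force: 0.0
```

```bash
python3 - <<'E'
from h import *
b=np.load("b.npy");s=r.get_state();print(tobox(b,s["tcp_pos"]),s["tcp_pos"],s["eef_rot"],s["joints"])
plan(b,-.016,.042,.062,np.degrees(b[2])-90)
E
```

```text
[-0.01764865  0.03966898] [0.48152508 0.10281241 0.12833175] [ 1.79753661e+02 -1.10271414e-01 -8.23156883e+01] [ 3.49661424e+01  9.48350613e+00 -3.03172543e+01 -1.93309653e-02
 -5.04687231e+01 -2.72697285e+01]
target [0.483 0.105 0.062] inc [-0.019 -0.014  0.553] turn 0.0007
```

Request:
drive_tool --increments '[[[-1,-0.015,-0.01,0.25,0],[-1,-0.015,-0.01,0.45,0],[-1,-0.015,-0.01,0.555,0],[-1,-0.015,-0.01,0.555,0]]]'

```text
time_s: 8.93
tcp_pos: [0.4843, 0.1082, 0.0637]
eef_rot: [180.0, -0.0, -82.1]
contact_force: [0.1, -0.4, 0.7]
gripper_width: 0.0005
gripper_force: 0.0
```

Request:
drive_tool --increments '[[[-1,-0.06,0,0,0],[-1,-0.11,0,0,0],[-1,-0.15,0,0,0],[-1,-0.17,0,0,0]]]'

```text
time_s: 9.43
tcp_pos: [0.4812, 0.1283, 0.0639]
eef_rot: [180.0, -0.0, -82.1]
contact_force: [-0.0, -4.5, 2.0]
gripper_width: 0.0008
gripper_force: 2.6
```

```bash
python3 - <<'E'
from h import *
b=np.load("b.npy");s=r.get_state();print(tobox(b,s["tcp_pos"]),s["tcp_pos"],s["eef_rot"])
E
```

```text
[-0.01471241  0.06494641] [0.48116606 0.12825727 0.0639042 ] [ 1.79977683e+02 -4.83005641e-02 -8.20580368e+01]
```

Contact was made near the disc at 4.5 N. Now I'll follow the arc.

Request:
drive_tool --increments '[[[-1,-0.053,0.024,0,0.022],[-1,-0.109,0.04,0,0.044],[-1,-0.166,0.048,0,0.067],[-1,-0.224,0.048,0,0.089],[-1,-0.282,0.04,0,0.111]]]'

```text
time_s: 10.05
tcp_pos: [0.4714, 0.1606, 0.0635]
eef_rot: [180.0, -0.1, -122.3]
contact_force: [2.0, -5.4, 0.1]
gripper_width: 0.0002
gripper_force: 2.2
```

```bash
python3 - <<'E'
from h import *
b=np.load("b.npy");s=r.get_state();p=tobox(b,s["tcp_pos"]);a=np.degrees(b[2])-90-s["eef_rot"][2];print(p,a,s["contact_force"])
a=np.radians(a);d=p-[.028,.085];h=np.array([-np.cos(a),np.sin(a)]);t=np.array([np.sin(a),np.cos(a)]);print("along handle",d@h,"behind",d@t)
E
```

```text
[-0.02024294  0.09831465] 39.75500187220719 [ 1.96418308 -5.3962364   0.12483322]
along handle 0.04560329379121207 behind -0.020615539865675672
```

Request:
drive_tool --increments '[[[-1,-0.053,0.014,0,0.022],[-1,-0.109,0.028,0,0.044],[-1,-0.166,0.036,0,0.067],[-1,-0.224,0.036,0,0.089],[-1,-0.282,0.028,0,0.111]]]'

```text
time_s: 10.68
tcp_pos: [0.4855, 0.1906, 0.063]
eef_rot: [-179.9, -0.2, -162.3]
contact_force: [-3.2, -4.2, 1.6]
gripper_width: 0.0006
gripper_force: 2.1
```

```bash
python3 - <<'E'
from h import *
b=np.load("b.npy");s=r.get_state();p=tobox(b,s["tcp_pos"]);a=np.degrees(b[2])-90-s["eef_rot"][2];print(p,a,s["contact_force"])
a=np.radians(a);d=p-[.028,.085];h=np.array([-np.cos(a),np.sin(a)]);t=np.array([np.sin(a),np.cos(a)]);print("along handle",d@h,"behind",d@t)
plan(b,.028-.0205,.129,.064,np.degrees(b[2])-180)
E
```

```text
[-0.00233312  0.12619753] 79.73650275428409 [-3.17868382 -4.21139639  1.56285145]
along handle 0.04594293029378413 behind -0.022507364230285615
target [0.495 0.195 0.064] inc [-0.085  0.008 -0.008] turn 0.0285
```

Request:
drive_tool --increments '[[[-1,-0.03,0.003,0,0.014],[-1,-0.06,0.006,0,0.028],[-1,-0.075,0.006,0,0.028]]]'

```text
time_s: 11.05
tcp_pos: [0.4935, 0.1952, 0.0628]
eef_rot: [-180.0, -0.2, -172.2]
contact_force: [-10.7, 3.4, 1.9]
gripper_width: 0.0003
gripper_force: 4.8
```

Request:
drive_tool --increments '[[[-1,-0.015,0,0,0],[-1,-0.025,0,0,0],[-1,-0.025,0,0,0]]]'

```text
time_s: 11.42
tcp_pos: [0.4941, 0.1947, 0.0624]
eef_rot: [-179.9, -0.4, -172.2]
contact_force: [-15.9, 4.0, 6.0]
gripper_width: 0.0005
gripper_force: 7.6
```

Request:
drive_tool --increments '[[[-1,-0.015,0,0,0],[-1,-0.03,0,0,0],[-1,-0.03,0,0,0]]]'

```text
time_s: 11.8
tcp_pos: [0.4949, 0.1944, 0.0619]
eef_rot: [-179.9, -0.7, -172.2]
contact_force: [-29.0, 6.4, 13.1]
gripper_width: 0.0001
gripper_force: 14.1
```

Request:
drive_tool --increments '[[[-1,0.1,0,0,0],[-1,0.22,0,0,0],[-1,0.22,0,-0.3,0],[-1,0.22,0,-0.7,0],[-1,0.22,0,-1,0]]]'

```text
time_s: 12.42
tcp_pos: [0.4759, 0.1928, 0.1858]
eef_rot: [179.9, 0.1, -172.1]
contact_force: [0.1, 0.0, -0.2]
gripper_width: 0.0003
gripper_force: 0.0
```

Request:
drive_tool --increments '[[[-1,0,0.3,-0.3,-0.029],[-1,0,0.6,-0.6,-0.058],[-1,0,0.8,-0.6,-0.087],[-1,0,0.8,-0.6,-0.116],[-1,0,0.8,-0.6,-0.145]]]'

```text
time_s: 13.05
tcp_pos: [0.4621, 0.288, 0.2556]
eef_rot: [-180.0, 0.0, -119.5]
contact_force: [0.0, -0.3, -0.4]
gripper_width: 0.0004
gripper_force: 0.0
```

Request:
drive_tool --increments '[[[-1,0,0,0,-0.029],[-1,0,0,0,-0.058],[-1,0,0,0,-0.087],[-1,0,0,0,-0.105],[-1,0,0,0,-0.105]]]'

```text
time_s: 13.68
tcp_pos: [0.4624, 0.2876, 0.2557]
eef_rot: [-180.0, 0.0, -82.1]
contact_force: [0.1, -0.3, -0.2]
gripper_width: 0.0003
gripper_force: 0.0
```

```bash
python3 - <<'E'
from h import *
b=np.load("b.npy");s=r.get_state();print(s["time_s"],tobox(b,s["tcp_pos"]),s["tcp_pos"],s["eef_rot"])
m=camera_model("wrist");np.save("m3.npy",m,allow_pickle=True)
cv2.imwrite("pics/w3.png",capture("wrist")[:,:,::-1])
for y in(.085,.19):print(proj(m,b2w(b,[[.028,y,.064],[-.016,y,.064],[.028,y+.044,.069]])).round(1).tolist())
print("cover edge",proj(m,b2w(b,[[0,.003,.084],[0,-.137,.108]])).round(1).tolist())
E
```

```text
13.675 [-0.01273809  0.2254052 ] [0.46236243 0.28762272 0.2556714 ] [-1.79974159e+02  2.53125612e-02 -8.21394179e+01]
[[275.6, 67.2], [324.3, 67.6], [276.3, 118.5]]
[[278.7, 184.1], [323.0, 184.5], [279.3, 228.4]]
cover edge [[305.5, -53.8], [303.3, -353.2]]
```

View pics/w3.png

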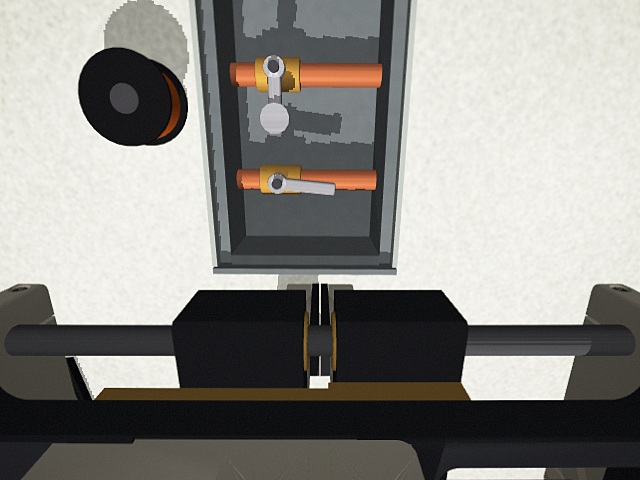

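The wrist view shows the disc at (274.5,118.5) straight below its spindle (274,66), matching the shut prediction (276,118.5). The plain handle is unchanged. One last look at the whole scene from the top.

```bash
python3 - <<'E'
from h import *
b=np.load("b.npy");m=camera_model("top");I=capture("top");print(proj(m,b2w(b,[[0,-.137,.108],[0,.003,.084]])))
cv2.imwrite("pics/t3.png",cv2.resize(I[180:350,120:520],None,fx=2,fy=2)[:,:,::-1])
E
```

```text
[[356.00493224 273.3507664 ]
 [294.57708723 283.01331268]]
```

View pics/t3.png

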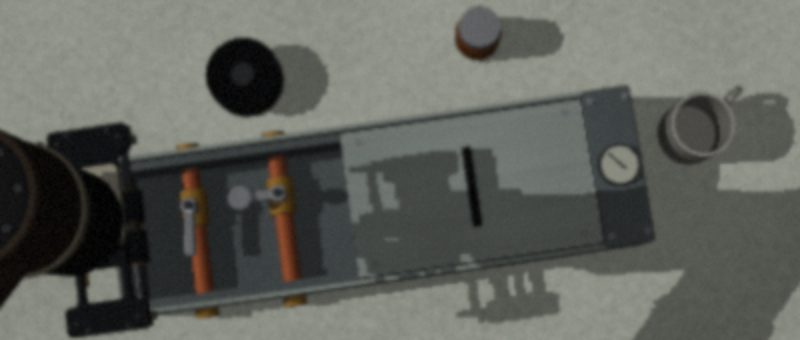

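The top view shows the rib at (472,186) in the crop, which is (356,273) in the full picture and matches the predicted end position. The cover is against the block, the disc handle is across its pipe, and the jar, mug and spool are where they were. The bottle is hidden behind the arm, but nothing went near it.

```bash
python3 -c "
from plant import job
print(job.close_job())"
```

```text
the job is handed in; nothing more can be done
None
```

The job is handed in: the cover is against the gauge-end block, the disc handle is fully shut across its pipe, the plain handle is still open, and the jar, mug and spool are unmoved; the bottle was behind the arm in the last picture, but the arm only passed well above it.

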